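# Unlock the dispenser gate and hold it open at the portion clip

## Robot

A 7-joint arm with a two-finger parallel gripper is mounted at the origin on the work surface. World frame = base frame: x ahead of the robot, y to its left, z up, the work surface at z = 0. Lengths are in m, angles in rad, forces in N, time in s.
With the tool pointing down it reaches from about 0.35 to 0.9 m from the base axis. Payload 8.1 kg.
Tool frame: the origin (TCP) lies midway between the tips of the shut fingers; the grasp point (between the pads) lies manip.pinch_z behind it (manip.pinch_z is the distance from the TCP to the grasp point, in m); z points along the fingers, y is the line along which they close (so a half turn about z gives the same grasp; the last joint's range is limited). The gripper opens to 85 mm and grips with 20 to 120 N. Pads are 22 mm wide; open, the fingers measure 114 mm over their backs; the gripper's body (76 mm by 85 mm) begins 54 mm behind the grasp point. The pads swing forward as they close: fully open they stand 13 mm farther back than shut.
Start: joints at [-1.26, 0.434, 0.025, 1.573, -0.012, 1.134, -0.075], TCP at [0.251, 0.572, 0.231] pointing down, gripper open.
Joint ranges: [-2.62, 2.62], [-0.44, 2.09], [-1.27, 1.32], [0.08, 2.57], [-1.32, 4.46], [0.12, 2], [-2.74, 2.74]. Speed limits (rad/s): [2.22, 2.22, 3.01, 3.01, 3.14, 3.14, 3.14].

## Interface

Orientations are given as a rotation vector (axis times angle).
In Python, from workcell import manip gives the robot as it stands.
- The arm moves only by the shell command python3 -m pendant 'ROWS' [FORCE]. ROWS is JSON, a list of rows, each an object of numbers: "rx", "ry", "rz": the turn, a rotation vector about the world's x, y, z in rad; "tx", "ty", "tz": the shift along the world's x, y, z in cm; "claw": the finger opening in cm, from 0 to 8.54. In form: [{"rx": .., "ry": .., "rz": .., "tx": .., "ty": .., "tz": .., "claw": ..}, ...]. A call has 1 to 8 rows; each row shifts and turns the commanded pose from where the row before left it; what a row does not reach is not made up. A row lasts 1/12 s, in which the tool goes at most 41.7 mm and 7.16 degrees, less where a joint would pass 70% of its speed; a pose out of reach is approached as far as the arm can. A call with a gripper value outside its range is refused whole. The fingers move at their own pace and stop on an object; FORCE is the grip in N (left out, the last holds). Time passes only in rows, so rows that do not move let the fingers close. It gives the time, the measured TCP pose, the force, the opening and the grip force at its end, in the units of the state.
- manip.sense(): the state, without advancing time (a new reading comes with each control period).
- manip.camera(name): name is "scene" or "top" or "wrist"; returns a dict with "color" (384x512x3 uint8, red, green, blue), "mtx" (3x3 intrinsics, pixels), "R" (3x3) and "t" (3): a world point X has camera coordinates R X + t; the wrist camera has in their place "mount" (4x4, takes a point from camera to tool coordinates, whose origin is the TCP and whose axes are the flange's). Camera axes: x right, y down, z forward; pixel columns grow to the right and rows downward; lengths in m; the calibration is good to about 2 mm. The wrist camera is an equidistant fisheye: a pixel r from the principal point sees the ray r / f radians off the axis. A picture is of the moment at which its call begins: read the wrist's pose just before it. There is no depth.
- manip.hand_in(): hands the job in; it is judged then, once.
The state is a dict: "time_s": time; "joint_pos": joint angles; "qd": joint speeds; "effort": joint torques, N m; "eef_pos": TCP position; "tool_rot": TCP orientation; "force": force on the tool from outside, world axes, zero at the start; "moment": the same for the moment, N m; "opening": opening from 0.0 (shut) to 1.0 (fully open); "gripper_force": force on a finger pad.
Only numpy, scipy, OpenCV 4.12 (cv2) and the standard library are available. Lean on these libraries where they do the work, as an engineer would, in place of code of your own. Each camera call takes 0.05 s, during which the arm holds its last target. There are 200 camera calls.

## Task

Get the empty dry-goods dispenser ready for its chute to be brushed out: pull the orange-headed locking pin up out of its socket, lower it foot first into the tall steel pot and leave it standing there, pot upright. Then pull the spring-loaded gate out by its black upright grip until its red pointer is over the white line of the green clip, and finish while still holding it there, because it snaps shut when let go. Leave the jar, the ramekin, the yellow bottle and the pepper shaker standing where they are.

Things in the scene. Friction and masses are not known exactly. Their poses are not given: they have to be found in the camera images.
- dispenser: Fixed countertop dispenser: clear hopper, black lid, steel stand about 170 (x) by 150 (y) mm, 352 high. Origin on the table under the hopper's centre, z up. A blue rail 50 mm wide, top face 100 mm above the table, runs from the stand along the dispenser's own +y (the direction in which the gate is pulled out), from y = 55 to 380 mm.
- gate: Steel gate plate, 40 mm wide, sliding on the rail along the dispenser's +y from 0 (shut) to 110 mm (end stop). Its frame equals the dispenser's when shut and travels with it. A spring pulls it shut: 4 N at the start, 1.1 N more per 10 mm. A red lug on its +x side (y = 152 mm) butts against the pin after 3 mm while the pin is in the socket.
- grip (a point): Point on the axis of the gate's black upright grip post, at the height to grip it: post 22 mm in diameter, from 109 to 171 mm above the table, this point 145 mm above it. It moves with the gate. Once the pin is out, nothing fixed as tall as the post stands within 150 mm of it.
- pointer (a point): Tip region of the gate's red pointer (a red bar across the rail edge, 3 mm wide, 34 mm to the +x side of the grip's axis, 107 mm above the table). It moves with the gate.
- mark (a point): Middle of the white line on top of the green clip (20 mm wide along the rail) that is set on the rail's +x side, 100 mm above the table. Its axes are parallel to the dispenser's; the pointer starts 45 to 80 mm short of it along the dispenser's +y and must come to the same y.
- socket (a point): Centre of the mouth of the pin's socket, a 13 mm hole 55 mm deep in a black 36 mm square block at the rail's +x side, mouth 100 mm above the table.
- pin: Loose locking pin standing in the socket: steel rod 10 mm in diameter, 100 mm long, under an orange grip 18 mm in diameter, 60 mm long, with a 24 mm black collar between; 160 mm in all, about 120 g. Origin at the centre of its foot (45 mm above the table at the start), z towards its head; the orange grip spans z = 102 to 160 mm.
- pot: Tall round stainless pot, open at the top, rim 100 mm in diameter, wall 3 mm, 110 mm high, standing loose on the table, about 450 g. Origin at the centre of its underside, z up.
- jar: Bystander: amber glass jar with a red cap, 68 mm in diameter, 85 mm high; origin at its underside.
- ramekin: Bystander: white ceramic ramekin, 90 mm in diameter, 48 mm high; origin at its underside.
- oil: Bystander: yellow squeeze bottle, 62 mm in diameter, 185 mm high; origin at its underside.
- shaker: Bystander: small black pepper shaker with a steel-coloured cap, 48 mm in diameter, 80 mm high; origin at its underside.
Mind the look-alikes: they are no part of the job. What is shaped like the pot but brown is not meant.

How it is judged:
On the way, in this order (a step that is already met when the one before it is completed fails the run):
1. the pin is drawn up out of its socket, held in the gripper (z of pin in the frame of dispenser above 0.11 m and contact force between the fingers and pin above 0.5 N), for 0.1 s.
2. the pin is lowered foot first into the pot, still held, its foot less than 50 mm above the pot's underside (z of pin in the frame of pot below 0.05 m and horizontal distance between pin and pot below 0.05 m and contact force between the fingers and pin above 0.5 N), for 0.05 s.
At the end, for the whole second after the job is handed in: The gate's pointer is within 6 mm of the clip's white line along the rail and at rest, held there by the fingers (contact force above 2 N); the pin stands released in the upright pot (foot within 50 mm of the pot's underside and axis, leaning on the wall) (y of pointer in the frame of mark between -0.006 and 0.006 m and linear speed of gate below 0.01 m/s and contact force between the fingers and gate above 2 N and z of pin in the frame of pot below 0.05 m and horizontal distance between pin and pot below 0.05 m and linear speed of pin below 0.05 m/s and contact force between each of the arm, the fingers and pin below 0.1 N and contact force between pin and gate below 0.1 N and angle between pin's own z axis and vertical below 0.9 rad and angle between pot's own z axis and vertical below 0.2 rad and height (world z) of pot below 0.01 m); the arm keeps its last pose, push and grip.
It fails at once if a bystander (jar, ramekin, yellow bottle, pepper shaker) is shifted by more than 40 mm or tipped (distance of any of jar, ramekin, oil, shaker from where it was at the start of the episode above 0.04 m or angle between any of jar, ramekin, oil, shaker's own z axis and vertical above 0.5 rad).
It also fails if it takes over 53 s, if anything falls off the work surface, if the arm or the gripper's body presses on something with over 40 N, if the wrist force passes 120 N, or if a joint passes its speed limit or range.

## Working session

There is one attempt and no reset: what is moved stays moved. The work goes in short steps, Python scripts to look and compute and a shell command to move; the robot and the scene stay as the last step left them, time stands still between calls to the robot, and variables do not carry over. Pictures are saved under pics/ and viewed, at most 10 in all, crops included, and the job is handed in when it is done.

```bash
mkdir -p pics; ls; python3 - <<'E'
from workcell import manip
import cv2
s=manip.sense(); print(s, manip.pinch_z)
for n in ("scene","top"):
    c=manip.camera(n); cv2.imwrite(f"pics/{n}0.png",cv2.cvtColor(c["color"],cv2.COLOR_RGB2BGR))
    print(n,c["mtx"].tolist(),c["R"].tolist(),c["t"].tolist())
E
```

```text
pics
{'time_s': 0.0, 'joint_pos': array([-1.25959445,  0.43523514,  0.02500944,  1.57413459, -0.0116312 ,
        1.13399318, -0.07510314]), 'qd': array([ 0.00127607,  0.00152818, -0.0018232 , -0.00044274,  0.00041463,
       -0.00033889, -0.00110347]), 'effort': array([-5.13853195e-05, -6.70453548e+01,  1.02470811e+00, -3.16221821e+01,
        1.55456853e-02,  1.19546711e-02, -2.43985461e-06]), 'eef_pos': array([0.25116099, 0.5717412 , 0.23050433]), 'tool_rot': array([-6.45513249e-01, -3.07435310e+00,  2.53224556e-03]), 'force': array([0.35516222, 0.3548592 , 0.54609091]), 'moment': array([ 0.00281466, -0.02335683,  0.0154754 ]), 'gripper_force': 0.0, 'opening': 0.9992684907400557} 0.0187
scene [[461.26643453654964, 0.0, 253.5354137057808], [0.0, 461.26643453654964, 190.53280536969612], [0.0, 0.0, 1.0]] [[0.7665548622533056, 0.6418293010952436, -0.021184697576467786], [0.3967425835169767, -0.499265272623311, -0.7702788520897128], [-0.5049643210961446, 0.5820561277127506, -0.6373552373770439]] [-0.40325888017500516, -0.14693232355007504, 1.5304875758579157]
top [[387.06216990994824, 0.0, 257.3051394330788], [0.0, 387.06216990994824, 197.378055582768], [0.0, 0.0, 1.0]] [[0.0024340776731114435, -0.9999937807614561, 0.0025521959740112507], [-0.9883730491468, -0.0027937859466854544, -0.15202273014368936], [0.1520289149673119, -0.002152486583605513, -0.9883737025110336]] [0.006571605362944618, 0.5701939893128788, 1.1810453109994565]
```

View pics/scene0.png

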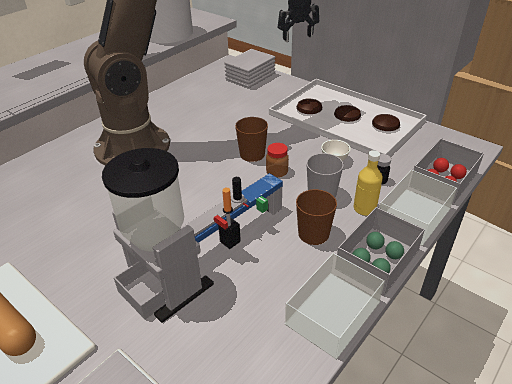

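View pics/top0.png

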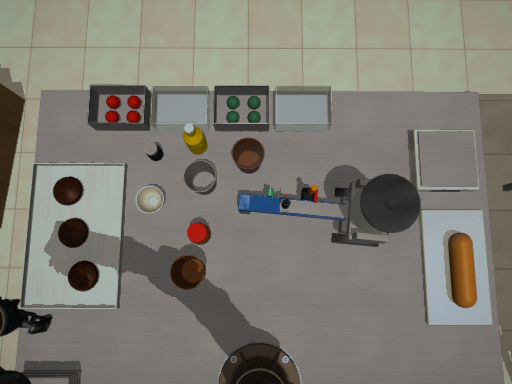

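Top view:
- Pot candidates are the steel pot (200,177), chosen, and two brown look-alikes at (248,155) and (187,271), not meant.
- The orange pin head is near (314,188), with the black block at about (307,195).
- The black post is at (286,204) and the green clip at (270,191).

Next I'll check these choices in close crops.

```bash
python3 - <<'E'
import cv2,numpy as np
t=cv2.imread("pics/top0.png"); s=cv2.imread("pics/scene0.png")
a=cv2.resize(t[145:225,175:335],None,fx=5,fy=5,interpolation=cv2.INTER_CUBIC)
cv2.imwrite("pics/crop_top.png",a)
b=cv2.resize(s[140:260,190:350],None,fx=5,fy=5,interpolation=cv2.INTER_CUBIC)
cv2.imwrite("pics/crop_scene.png",b)
E
```

```text
(no output)
```

View pics/crop_top.png

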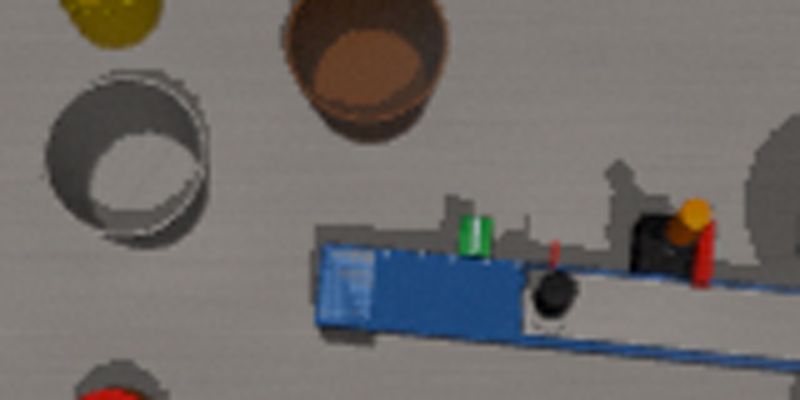

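View pics/crop_scene.png

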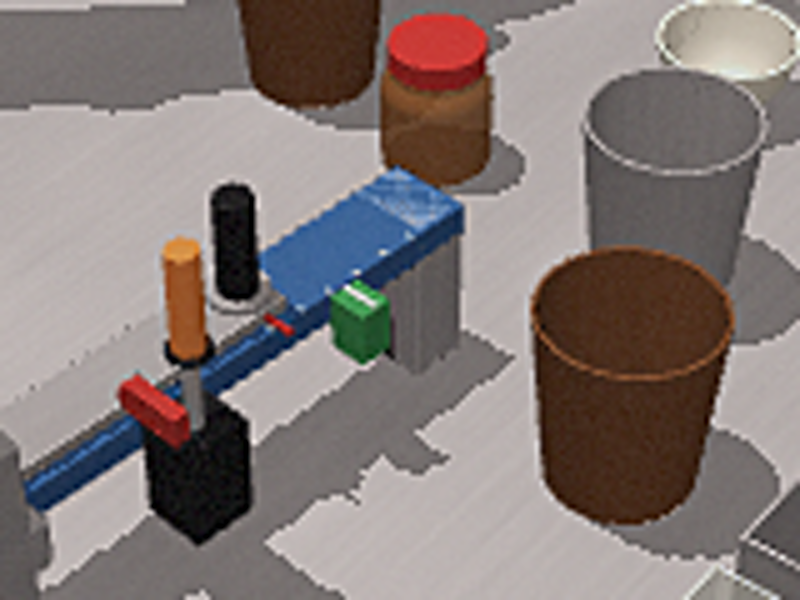

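Crops show the orange-headed pin in the black block (top crop 695,213), the black post (557,290), the white line on the green clip (477,236) and the red pointer (556,252). The steel pot's rim is centred at (127,157). The brown pot is separate.

```bash
cat > h.py <<'E'
import numpy as np
from scipy.optimize import least_squares
K={"top":([387.062,257.305,197.378],[[0.0024340776731114435,-0.9999937807614561,0.0025521959740112507],[-0.9883730491468,-0.0027937859466854544,-0.15202273014368936],[0.1520289149673119,-0.002152486583605513,-0.9883737025110336]],[0.006571605362944618,0.5701939893128788,1.1810453109994565]),
"scene":([461.266,253.535,190.533],[[0.7665548622533056,0.6418293010952436,-0.021184697576467786],[0.3967425835169767,-0.499265272623311,-0.7702788520897128],[-0.5049643210961446,0.5820561277127506,-0.6373552373770439]],[-0.40325888017500516,-0.14693232355007504,1.5304875758579157])}
def proj(n,X):
    (f,cx,cy),R,t=K[n]; c=np.array(R)@X+t
    return np.array([f*c[0]/c[2]+cx,f*c[1]/c[2]+cy])
def solve(obs,z):
    r=least_squares(lambda p:np.concatenate([proj(n,np.array([p[0],p[1],z]))-uv for n,uv in obs]),[.5,0])
    return r.x, r.fun
def T(x,y): return "top",np.array([175+x/5-.4,145+y/5-.4])
def S(x,y): return "scene",np.array([190+x/5-.4,140+y/5-.4])
E
python3 - <<'E'
from h import *
np.set_printoptions(precision=4,suppress=True)
P={}
for n,t,s,z in [("pin",(695,213),(183,245),.205),("post",(558,288),(235,191),.171),("line",(477,236),(364,295),.1),("ptr",(556,252),(278,324),.107),("pot",(127,158),(676,121),.11)]:
    P[n],r=solve([T(*t),S(*s)],z); print(n,P[n],r, solve([T(*t)],z)[0],solve([S(*s)],z)[0])
for t in [(322,245),(316,325),(600,268)]: print(solve([T(*t)],.1)[0])
d=P['ptr']-P['post']; print(d,np.linalg.norm(d),np.linalg.norm(P['line']-P['ptr']))
# oil, shaker, jar, ramekin, brown pots in top full px
for n,uv,z in [("oilcap",(188,128),.185),("oilbase",(197,145),.06),("shaker",(151,148),.08),("jar",(198,232),.085),("ram",(150,199),.048),("brown",(248,154),.11),("brown2",(187,271),.11)]: print(n,solve([("top",np.array(uv))],z)[0])
E
```

```text
pin [ 0.5744 -0.146 ] [-0.1887 -0.0775 -0.1457  0.1083] [ 0.5741 -0.1466] [ 0.5744 -0.1456]
post [ 0.5372 -0.072 ] [-0.4603 -0.0491 -0.2786  0.4269] [ 0.537  -0.0733] [ 0.5366 -0.0704]
line [ 0.5801 -0.0287] [-0.481  -0.4624 -0.5458  0.1089] [ 0.5787 -0.0301] [ 0.5809 -0.0275]
ptr [ 0.5674 -0.0773] [-0.0085  0.164   0.0994  0.1381] [ 0.5679 -0.0773] [ 0.5669 -0.077 ]
pot [0.6266 0.1816] [-0.1463 -0.8284 -0.6494 -0.4846] [0.6241 0.1811] [0.6292 0.1808]
[0.5729 0.0635]
[0.5242 0.0666]
[ 0.5593 -0.1043]
[ 0.0302 -0.0052] 0.03067840551622353 0.05020908849390375
oilcap [0.7495 0.2079]
oilbase [0.7359 0.2007]
shaker [0.7199 0.341 ]
jar [0.4578 0.1866]
ram [0.5634 0.3459]
brown [0.6934 0.0369]
brown2 [0.3431 0.2119]
```

```bash
r='{"tx":1.6,"ty":-3.6,"tz":0.3,"claw":5.5}'; python3 -m pendant '[{"tz":3,"rz":0.111,"claw":5.5},{"tz":3,"rz":0.111,"claw":5.5},{"tz":1,"rz":0.111,"claw":5.5},{"tx":1.6,"ty":-3.6,"claw":5.5},{"tx":1.6,"ty":-3.6,"claw":5.5},{"tx":1.6,"ty":-3.6,"claw":5.5},{"tx":1.6,"ty":-3.6,"claw":5.5},{"tx":1.6,"ty":-3.6,"claw":5.5}]' 40
```

```text
invalid input
```

```bash
python3 -m pendant '[{"tx":1.6,"ty":-3.6,"claw":5.5},{"tx":1.6,"ty":-3.6,"claw":5.5},{"tx":1.6,"ty":-3.6,"claw":5.5},{"tx":1.6,"ty":-3.6,"claw":5.5},{"tx":1.6,"ty":-3.6,"claw":5.5},{"tx":1.6,"ty":-3.6,"claw":5.5},{"tx":1.6,"ty":-3.6,"claw":5.5},{"claw":5.5}]'
```

```text
invalid input
```

```bash
python3 -m pendant '[{"rx":0,"ry":0,"rz":0.111,"tx":0,"ty":0,"tz":3,"claw":5.5},{"rx":0,"ry":0,"rz":0.111,"tx":0,"ty":0,"tz":3,"claw":5.5},{"rx":0,"ry":0,"rz":0.111,"tx":0,"ty":0,"tz":1,"claw":5.5},{"rx":0,"ry":0,"rz":0,"tx":1.6,"ty":-3.6,"tz":0,"claw":5.5},{"rx":0,"ry":0,"rz":0,"tx":1.6,"ty":-3.6,"tz":0,"claw":5.5},{"rx":0,"ry":0,"rz":0,"tx":1.6,"ty":-3.6,"tz":0,"claw":5.5},{"rx":0,"ry":0,"rz":0,"tx":1.6,"ty":-3.6,"tz":0,"claw":5.5},{"rx":0,"ry":0,"rz":0,"tx":1.6,"ty":-3.6,"tz":0,"claw":5.5}]' 40; python3 -c "
from workcell import manip
s=manip.sense();print(s['time_s'],s['eef_pos'],s['tool_rot'])"
```

```text
time_s: 0.77
eef_pos: [0.3317, 0.3902, 0.301]
tool_rot: [-0.127, -3.139, 0.001]
force: [0.3, 0.7, -0.1]
opening: 0.642
gripper_force: 0.0
0.7667 [0.33166074 0.39022503 0.30100757] [-1.26895629e-01 -3.13875396e+00  6.81974179e-04]
```

```bash
python3 -m pendant '[{"rx":0,"ry":0,"rz":0,"tx":1.6,"ty":-3.6,"tz":0,"claw":5.5},{"rx":0,"ry":0,"rz":0,"tx":1.6,"ty":-3.6,"tz":0,"claw":5.5},{"rx":0,"ry":0,"rz":0,"tx":1.6,"ty":-3.6,"tz":0,"claw":5.5},{"rx":0,"ry":0,"rz":0,"tx":1.6,"ty":-3.6,"tz":0,"claw":5.5},{"rx":0,"ry":0,"rz":0,"tx":1.6,"ty":-3.6,"tz":0,"claw":5.5},{"rx":0,"ry":0,"rz":0,"tx":1.6,"ty":-3.6,"tz":0,"claw":5.5},{"rx":0,"ry":0,"rz":0,"tx":1.6,"ty":-3.6,"tz":0,"claw":5.5},{"rx":0,"ry":0,"rz":0,"tx":1.6,"ty":-3.6,"tz":0,"claw":5.5}]' && python3 -m pendant '[{"rx":0,"ry":0,"rz":0,"tx":1.6,"ty":-3.5,"tz":0,"claw":5.5},{"rx":0,"ry":0,"rz":0,"tx":1.6,"ty":-3.5,"tz":0,"claw":5.5},{"rx":0,"ry":0,"rz":0,"tx":1.6,"ty":-3.5,"tz":0,"claw":5.5},{"rx":0,"ry":0,"rz":0,"tx":1.6,"ty":-3.5,"tz":0,"claw":5.5},{"rx":0,"ry":0,"rz":0,"tx":1.6,"ty":-3.5,"tz":0,"claw":5.5},{"rx":0,"ry":0,"rz":0,"tx":1.6,"ty":-3.5,"tz":0,"claw":5.5},{"rx":0,"ry":0,"rz":0,"tx":1.8,"ty":-3.5,"tz":-2,"claw":5.5},{"rx":0,"ry":0,"rz":0,"tx":0,"ty":0,"tz":-2,"claw":5.5}]'
python3 - <<'E'
from workcell import manip
import cv2
s=manip.sense(); print(s['eef_pos'],s['tool_rot'],s['joint_pos'])
c=manip.camera("wrist"); cv2.imwrite("pics/w1.png",cv2.cvtColor(c["color"],cv2.COLOR_RGB2BGR)); print(c["mtx"],c["mount"])
E
```

```text
time_s: 1.43
eef_pos: [0.4595, 0.1023, 0.3013]
tool_rot: [-0.127, -3.139, -0.0]
force: [1.2, 0.3, -0.6]
opening: 0.643
gripper_force: 0.0
time_s: 2.1
eef_pos: [0.5741, -0.1473, 0.2626]
tool_rot: [0.139, 3.135, -0.008]
force: [-0.6, 0.2, -0.3]
opening: 0.645
gripper_force: 0.0
[ 0.5741047  -0.14731347  0.26264995] [ 0.13932576  3.13505556 -0.00786028] [-0.15085077  0.36663905  0.43056183  1.64014322 -0.15895097  1.16587194
  1.79859642]
[[297.31863964   0.         258.62507095]
 [  0.         297.31863964 192.83971174]
 [  0.           0.           1.        ]] [[ 7.76075787e-06 -9.46605377e-01 -3.22394572e-01  8.30966788e-02]
 [ 9.99999764e-01  2.28917721e-04 -6.48069190e-04  8.42458516e-04]
 [ 6.87267611e-04 -3.22394491e-01  9.46605155e-01 -1.42396599e-01]
 [ 0.00000000e+00  0.00000000e+00  0.00000000e+00  1.00000000e+00]]
```

View pics/w1.png

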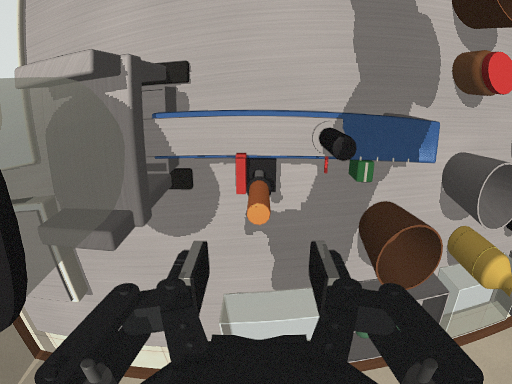

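The wrist view shows the pin head at (258,213), post top at about (344,148), pointer tip at (326,165), white line at (366,171), and steel pot rim centre at about (489,190).

```bash
cat >> h.py <<'E'
from scipy.spatial.transform import Rotation as Ro
M=np.array([[7.76075787e-06,-9.46605377e-01,-3.22394572e-01,8.30966788e-02],[9.99999764e-01,2.28917721e-04,-6.48069190e-04,8.42458516e-04],[6.87267611e-04,-3.22394491e-01,9.46605155e-01,-1.42396599e-01]])
def wrist(uv,z,p,rv):
    d=(np.array(uv)-[258.625,192.84])/297.3186; th=np.hypot(*d)
    ray=np.array([*(d/th*np.sin(th)),np.cos(th)])
    R=Ro.from_rotvec(rv).as_matrix(); o=R@M[:,3]+p; v=R@M[:,:3]@ray
    return o+v*(z-o[2])/v[2]
E
python3 - <<'E'
from h import *
p=np.array([0.5741047,-0.14731347,0.26264995]);rv=[0.13932576,3.13505556,-0.00786028]
for n,uv,z in [("pin",(258,213),.205),("post",(344,148),.171),("ptr",(326,165),.107),("line",(366,171),.1),("pot",(489,190),.11),("rail",(438,122),.1),("railx",(436,161),.1),("rail0",(155,113),.1)]: print(n,wrist(uv,z,p,rv))
R=Ro.from_rotvec(rv).as_matrix(); print(R[:,1:])
E
```

```text
pin [ 0.57486563 -0.14741093  0.205     ]
post [ 0.53855877 -0.07391814  0.171     ]
ptr [ 0.56848047 -0.07623369  0.107     ]
line [ 0.58030638 -0.0289774   0.1       ]
pot [0.61430819 0.15247015 0.11      ]
rail [0.52739813 0.06410334 0.1       ]
railx [0.57391687 0.06358167 0.1       ]
rail0 [ 0.49695158 -0.25062294  0.1       ]
[[ 0.08871506  0.00320706]
 [ 0.99604523 -0.00515692]
 [-0.0048521  -0.99998156]]
```

```bash
python3 -m pendant '[{"rx":0,"ry":0,"rz":0,"tx":0,"ty":0.1,"tz":-3.4,"claw":5.5},{"rx":0,"ry":0,"rz":0,"tx":0,"ty":0,"tz":-3.4,"claw":5.5},{"rx":0,"ry":0,"rz":0,"tx":0,"ty":0,"tz":-3.2,"claw":5.5},{"rx":0,"ry":0,"rz":0,"tx":0,"ty":0,"tz":0,"claw":5.5},{"rx":0,"ry":0,"rz":0,"tx":0,"ty":0,"tz":0,"claw":0.5},{"rx":0,"ry":0,"rz":0,"tx":0,"ty":0,"tz":0,"claw":0.5},{"rx":0,"ry":0,"rz":0,"tx":0,"ty":0,"tz":0,"claw":0.5},{"rx":0,"ry":0,"rz":0,"tx":0,"ty":0,"tz":0,"claw":0.5}]' 40;  python3 -m pendant '[{"rx":0,"ry":0,"rz":0,"tx":0,"ty":0,"tz":0,"claw":0.5},{"rx":0,"ry":0,"rz":0,"tx":0,"ty":0,"tz":0,"claw":0.5},{"rx":0,"ry":0,"rz":0,"tx":0,"ty":0,"tz":0,"claw":0.5}]'
```

```text
time_s: 2.82
eef_pos: [0.5735, -0.1411, 0.1652]
tool_rot: [0.129, 3.135, -0.006]
force: [-1.3, -7.8, 1.7]
opening: 0.203
gripper_force: 38.3
time_s: 3.07
eef_pos: [0.5734, -0.1412, 0.1652]
tool_rot: [0.13, 3.134, -0.006]
force: [-0.7, -8.3, 1.5]
opening: 0.204
gripper_force: 38.3
```

```bash
python3 -m pendant '[{"rx":0,"ry":0,"rz":0,"tx":0,"ty":-0.2,"tz":0,"claw":0.5},{"rx":0,"ry":0,"rz":0,"tx":0,"ty":-0.2,"tz":0,"claw":0.5},{"rx":0,"ry":0,"rz":0,"tx":0,"ty":0,"tz":0,"claw":0.5}]'
```

```text
time_s: 3.32
eef_pos: [0.5735, -0.1439, 0.165]
tool_rot: [0.129, 3.135, -0.003]
force: [-1.4, -5.4, 8.9]
opening: 0.199
gripper_force: 39.4
```

```bash
python3 -m pendant '[{"rx":0,"ry":0,"rz":0,"tx":0,"ty":-0.2,"tz":0.5,"claw":0.5},{"rx":0,"ry":0,"rz":0,"tx":0,"ty":0,"tz":1,"claw":0.5},{"rx":0,"ry":0,"rz":0,"tx":0,"ty":0,"tz":1,"claw":0.5}]' 60
```

```text
time_s: 3.57
eef_pos: [0.5724, -0.1439, 0.1885]
tool_rot: [0.127, 3.139, -0.0]
force: [1.6, -3.6, -2.7]
opening: 0.192
gripper_force: 58.2
```

Extracting smoothly; lift on.

```bash
python3 -m pendant '[{"rx":0,"ry":0,"rz":0,"tx":0,"ty":0,"tz":1.5,"claw":0.5},{"rx":0,"ry":0,"rz":0,"tx":0,"ty":0,"tz":2,"claw":0.5},{"rx":0,"ry":0,"rz":0,"tx":0,"ty":0,"tz":2,"claw":0.5},{"rx":0,"ry":0,"rz":0,"tx":0,"ty":0,"tz":2,"claw":0.5},{"rx":0,"ry":0,"rz":0,"tx":0,"ty":0,"tz":2,"claw":0.5},{"rx":0,"ry":0,"rz":0,"tx":0,"ty":0,"tz":1.5,"claw":0.5},{"rx":0,"ry":0,"rz":0,"tx":0,"ty":0,"tz":0,"claw":0.5},{"rx":0,"ry":0,"rz":0,"tx":0,"ty":0,"tz":0,"claw":0.5}]'
python3 - <<'E'
from workcell import manip
import cv2
s=manip.sense(); print(s['eef_pos'],s['tool_rot'])
t=manip.camera("top")["color"]; c=manip.camera("scene")["color"]
cv2.imwrite("pics/sc2.png",cv2.cvtColor(c,cv2.COLOR_RGB2BGR)); cv2.imwrite("pics/top2.png",cv2.cvtColor(t,cv2.COLOR_RGB2BGR))
E
```

```text
time_s: 4.23
eef_pos: [0.5728, -0.1429, 0.2988]
tool_rot: [0.125, 3.137, 0.002]
force: [-1.1, 0.2, -1.9]
opening: 0.198
gripper_force: 58.2
[ 0.57282495 -0.14294215  0.29881552] [1.25236112e-01 3.13681477e+00 1.51383087e-03]
```

View pics/sc2.png

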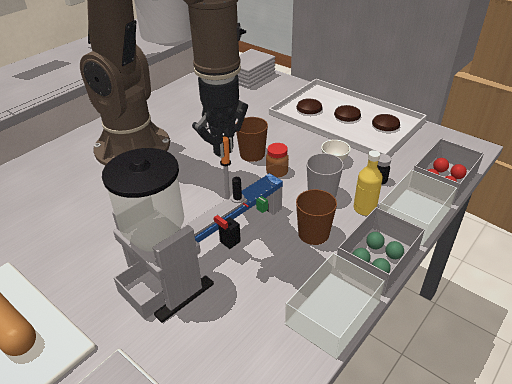

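The pin is held upright and clear of the socket, with its foot at about (227,199). Now carry it over the steel pot.

```bash
python3 -m pendant '[{"rx":0,"ry":0,"rz":0,"tx":0.5,"ty":2,"tz":0,"claw":0.5},{"rx":0,"ry":0,"rz":0,"tx":0.5,"ty":3,"tz":0,"claw":0.5},{"rx":0,"ry":0,"rz":0,"tx":0.5,"ty":3.5,"tz":0,"claw":0.5},{"rx":0,"ry":0,"rz":0,"tx":0.5,"ty":3.5,"tz":0,"claw":0.5},{"rx":0,"ry":0,"rz":0,"tx":0.5,"ty":3.5,"tz":0,"claw":0.5},{"rx":0,"ry":0,"rz":0,"tx":0.5,"ty":3.5,"tz":0,"claw":0.5},{"rx":0,"ry":0,"rz":0,"tx":0.5,"ty":3.5,"tz":0,"claw":0.5},{"rx":0,"ry":0,"rz":0,"tx":0.5,"ty":3.5,"tz":0,"claw":0.5}]' &&  python3 -m pendant '[{"rx":0,"ry":0,"rz":0,"tx":0.5,"ty":3,"tz":0,"claw":0.5},{"rx":0,"ry":0,"rz":0,"tx":0.5,"ty":2.5,"tz":0,"claw":0.5},{"rx":0,"ry":0,"rz":0,"tx":0.4,"ty":1,"tz":0,"claw":0.5},{"rx":0,"ry":0,"rz":0,"tx":0,"ty":0,"tz":0,"claw":0.5},{"rx":0,"ry":0,"rz":0,"tx":0,"ty":0,"tz":0,"claw":0.5},{"rx":0,"ry":0,"rz":0,"tx":0,"ty":0,"tz":0,"claw":0.5}]'
python3 - <<'E'
from workcell import manip
import cv2,numpy as np
t=manip.camera("top")["color"]; c=manip.camera("scene")["color"]
a=cv2.resize(c[120:240,260:400],None,fx=4,fy=4,interpolation=cv2.INTER_CUBIC)
cv2.imwrite("pics/pot3.png",cv2.cvtColor(a,cv2.COLOR_RGB2BGR))
E
```

```text
time_s: 5.0
eef_pos: [0.6116, 0.1182, 0.2963]
tool_rot: [-0.127, -3.137, 0.0]
force: [0.3, -0.8, -1.1]
opening: 0.195
gripper_force: 58.2
time_s: 5.5
eef_pos: [0.6262, 0.1791, 0.297]
tool_rot: [-0.13, -3.138, 0.002]
force: [-0.1, -1.5, -0.9]
opening: 0.195
gripper_force: 58.2
```

View pics/pot3.png

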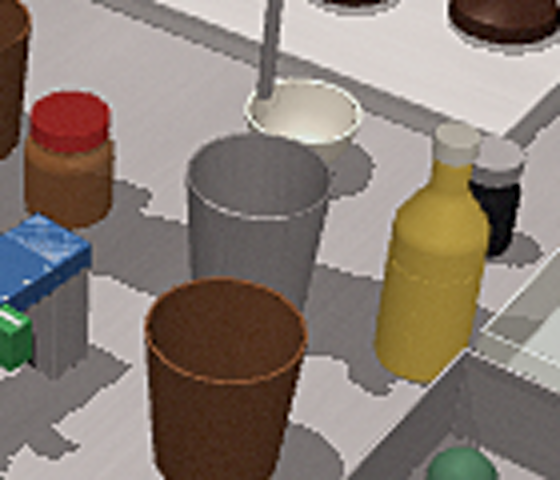

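The pin foot is at crop (266,97), the steel pot's rim centre at (258,176).

```bash
python3 - <<'E'
from h import *
for uv,z in [((266,97),.177),((258,176),.11)]: print(solve([("scene",np.array([260+uv[0]/4-.4,120+uv[1]/4-.4]))],z)[0])
E
python3 -m pendant '[{"rx":0,"ry":0,"rz":0,"tx":0,"ty":0,"tz":-2,"claw":0.5},{"rx":0,"ry":0,"rz":0,"tx":0,"ty":0,"tz":-2,"claw":0.5},{"rx":0,"ry":0,"rz":0,"tx":0,"ty":0,"tz":-2,"claw":0.5},{"rx":0,"ry":0,"rz":0,"tx":0,"ty":0,"tz":0,"claw":0.5}]'
```

```text
[0.62972048 0.1768124 ]
[0.62721905 0.180448  ]
time_s: 5.93
eef_pos: [0.6242, 0.1794, 0.2337]
tool_rot: [-0.129, -3.133, 0.004]
force: [0.1, 0.4, -1.4]
opening: 0.196
gripper_force: 58.2
```

```bash
python3 -m pendant '[{"rx":0,"ry":0,"rz":0,"tx":0,"ty":0,"tz":-2,"claw":0.5},{"rx":0,"ry":0,"rz":0,"tx":0,"ty":0,"tz":-2,"claw":0.5},{"rx":0,"ry":0,"rz":0,"tx":0,"ty":0,"tz":-2,"claw":0.5},{"rx":0,"ry":0,"rz":0,"tx":0,"ty":0,"tz":-2,"claw":0.5},{"rx":0,"ry":0,"rz":0,"tx":0,"ty":0,"tz":-1.2,"claw":0.5},{"rx":0,"ry":0,"rz":0,"tx":0,"ty":0,"tz":-0.5,"claw":0.5},{"rx":0,"ry":0,"rz":0,"tx":0,"ty":0,"tz":0,"claw":0.5},{"rx":0,"ry":0,"rz":0,"tx":0,"ty":0,"tz":0,"claw":0.5}]'
```

```text
time_s: 6.6
eef_pos: [0.627, 0.1811, 0.1416]
tool_rot: [0.128, 3.138, 0.001]
force: [0.4, 0.0, -0.2]
opening: 0.19
gripper_force: 58.2
```

```bash
python3 -m pendant '[{"rx":0,"ry":0,"rz":0,"tx":0,"ty":0,"tz":-0.4,"claw":0.5},{"rx":0,"ry":0,"rz":0,"tx":0,"ty":0,"tz":-0.4,"claw":0.5},{"rx":0,"ry":0,"rz":0,"tx":0,"ty":0,"tz":-0.3,"claw":0.5},{"rx":0,"ry":0,"rz":0,"tx":0,"ty":0,"tz":0,"claw":0.5}]'; python3 -m pendant '[{"rx":0,"ry":0,"rz":0,"tx":0,"ty":0,"tz":0,"claw":6},{"rx":0,"ry":0,"rz":0,"tx":0,"ty":0,"tz":0,"claw":6},{"rx":0,"ry":0,"rz":0,"tx":0,"ty":0,"tz":0,"claw":6},{"rx":0,"ry":0,"rz":0,"tx":0,"ty":0,"tz":4,"claw":6},{"rx":0,"ry":0,"rz":0,"tx":0,"ty":0,"tz":4,"claw":6},{"rx":0,"ry":0,"rz":0,"tx":0,"ty":0,"tz":4,"claw":6}]'; python3 -m pendant '[{"rx":0,"ry":0,"rz":0,"tx":0,"ty":0,"tz":3,"claw":6},{"rx":0,"ry":0,"rz":0,"tx":-0.8,"ty":-2,"tz":0,"claw":6},{"rx":0,"ry":0,"rz":0,"tx":-1,"ty":-3,"tz":0,"claw":6},{"rx":0,"ry":0,"rz":0,"tx":-1.1,"ty":-3.2,"tz":0,"claw":6},{"rx":0,"ry":0,"rz":0,"tx":-1.1,"ty":-3.2,"tz":0,"claw":6},{"rx":0,"ry":0,"rz":0,"tx":-1,"ty":-3,"tz":0,"claw":6},{"rx":0,"ry":0,"rz":0,"tx":-1,"ty":-3,"tz":0,"claw":6}]'
python3 - <<'E'
from workcell import manip
import cv2
c=manip.camera("scene")["color"]
a=cv2.resize(c[100:240,220:400],None,fx=4,fy=4,interpolation=cv2.INTER_CUBIC)
cv2.imwrite("pics/pot4.png",cv2.cvtColor(a,cv2.COLOR_RGB2BGR))
E
```

```text
time_s: 6.93
eef_pos: [0.626, 0.1812, 0.129]
tool_rot: [-0.127, -3.138, 0.0]
force: [-0.8, -0.1, -0.7]
opening: 0.195
gripper_force: 58.2
time_s: 7.43
eef_pos: [0.6259, 0.181, 0.2508]
tool_rot: [-0.127, -3.138, 0.001]
force: [1.9, 0.9, 0.2]
opening: 0.702
gripper_force: 0.0
time_s: 8.02
eef_pos: [0.5657, 0.0057, 0.2799]
tool_rot: [0.127, 3.138, 0.0]
force: [0.7, 0.2, -0.2]
opening: 0.705
gripper_force: 0.0
```

View pics/pot4.png

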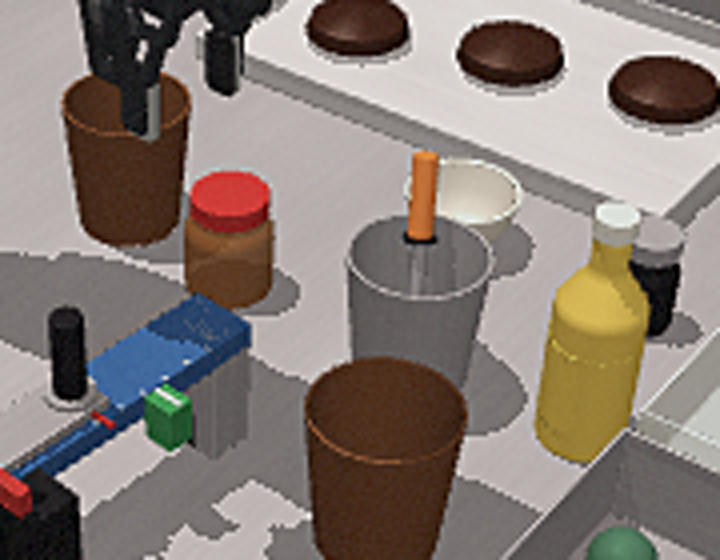

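The pin stands free in the upright steel pot, with its head at (425,155). Now go to the post.

```bash
python3 -m pendant '[{"rx":0,"ry":0,"rz":0,"tx":-1,"ty":-2.6,"tz":0,"claw":6},{"rx":0,"ry":0,"rz":0,"tx":-1,"ty":-2.6,"tz":0,"claw":6},{"rx":0,"ry":0,"rz":0,"tx":-0.9,"ty":-2.4,"tz":-1,"claw":6},{"rx":0,"ry":0,"rz":0,"tx":0,"ty":0,"tz":-2,"claw":6},{"rx":0,"ry":0,"rz":0,"tx":0,"ty":0,"tz":-2,"claw":6},{"rx":0,"ry":0,"rz":0,"tx":0,"ty":0,"tz":0,"claw":6},{"rx":0,"ry":0,"rz":0,"tx":0,"ty":0,"tz":0,"claw":6}]'
```

```text
time_s: 8.65
eef_pos: [0.5369, -0.0686, 0.2293]
tool_rot: [-0.127, -3.137, -0.0]
force: [-0.8, 1.0, -0.0]
opening: 0.703
gripper_force: 0.0
```

```bash
python3 -m pendant '[{"rx":0,"ry":0,"rz":0,"tx":0,"ty":-0.3,"tz":-3,"claw":6},{"rx":0,"ry":0,"rz":0,"tx":0,"ty":0,"tz":-3,"claw":6},{"rx":0,"ry":0,"rz":0,"tx":0,"ty":0,"tz":-3,"claw":6},{"rx":0,"ry":0,"rz":0,"tx":0,"ty":0,"tz":-1.2,"claw":6},{"rx":0,"ry":0,"rz":0,"tx":0,"ty":0,"tz":0,"claw":6},{"rx":0,"ry":0,"rz":0,"tx":0,"ty":0,"tz":0,"claw":0.5},{"rx":0,"ry":0,"rz":0,"tx":0,"ty":0,"tz":0,"claw":0.5},{"rx":0,"ry":0,"rz":0,"tx":0,"ty":0,"tz":0,"claw":0.5}]' 80; python3 -m pendant '[{"rx":0,"ry":0,"rz":0,"tx":0,"ty":0,"tz":0,"claw":0.5},{"rx":0,"ry":0,"rz":0,"tx":0,"ty":0,"tz":0,"claw":0.5},{"rx":0,"ry":0,"rz":0,"tx":0,"ty":0,"tz":0,"claw":0.5}]'
```

```text
time_s: 9.32
eef_pos: [0.5388, -0.072, 0.1293]
tool_rot: [0.126, 3.136, -0.0]
force: [0.8, -5.0, 3.2]
opening: 0.284
gripper_force: 2.6
time_s: 9.57
eef_pos: [0.5387, -0.073, 0.1295]
tool_rot: [0.128, 3.135, -0.001]
force: [-1.5, -3.6, 6.6]
opening: 0.237
gripper_force: 77.8
```

```bash
python3 -m pendant '[{"rx":0,"ry":0,"rz":0,"tx":0.05,"ty":0.5,"tz":0,"claw":0.5},{"rx":0,"ry":0,"rz":0,"tx":0.09,"ty":1,"tz":0,"claw":0.5},{"rx":0,"ry":0,"rz":0,"tx":0.09,"ty":1,"tz":0,"claw":0.5},{"rx":0,"ry":0,"rz":0,"tx":0.09,"ty":1,"tz":0,"claw":0.5},{"rx":0,"ry":0,"rz":0,"tx":0.08,"ty":1,"tz":0,"claw":0.5},{"rx":0,"ry":0,"rz":0,"tx":0.04,"ty":0.4,"tz":0,"claw":0.5},{"rx":0,"ry":0,"rz":0,"tx":0,"ty":0,"tz":0,"claw":0.5},{"rx":0,"ry":0,"rz":0,"tx":0,"ty":0,"tz":0,"claw":0.5}]' 100
python3 - <<'E'
from workcell import manip
import cv2,numpy as np
s=manip.sense(); print(s['eef_pos'].tolist(),s['tool_rot'].tolist())
w=manip.camera("wrist")["color"]; c=manip.camera("scene")["color"]
cv2.imwrite("pics/w5.png",cv2.cvtColor(w,cv2.COLOR_RGB2BGR))
b=cv2.resize(c[160:240,210:300],(450,400),interpolation=cv2.INTER_CUBIC)
ww=cv2.resize(w[120:240,200:280],(350,525),interpolation=cv2.INTER_CUBIC)
im=np.zeros((525,800,3),np.uint8); im[:400,:450]=b; im[:,450:]=ww
cv2.imwrite("pics/m5.png",cv2.cvtColor(im,cv2.COLOR_RGB2BGR))
E
```

```text
time_s: 10.23
eef_pos: [0.5433, -0.0251, 0.1296]
tool_rot: [0.129, 3.135, -0.003]
force: [-1.4, -9.0, 6.9]
opening: 0.234
gripper_force: 97.8
[0.5432621162537933, -0.025128994308944965, 0.12959090938558537] [0.12920663071452707, 3.1348036636552283, -0.0031934329659848255]
```

View pics/m5.png

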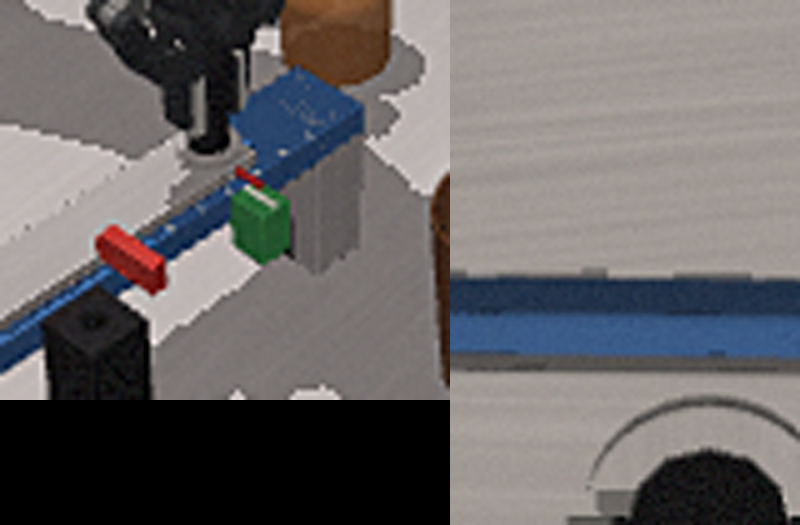

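Scene crop: the pointer bar runs (238,170)–(262,185), the white line (247,188)–(277,205). They nearly line up, and the wrist view does not show the pointer.

```bash
python3 - <<'E'
from h import *
def f(u,v,z): return solve([("scene",np.array([210+u/5-.4,160+v/5-.4]))],z)[0]
d=np.array([.085,.9964]); e=np.array([.9964,-.085])
p0=np.array([.5674,-.0773])
for n,u,v,z in [("ptr",238,170,.107),("ptr",250,178,.107),("ptr",262,185,.107),("line",247,188,.1),("line",262,196.5,.1),("line",277,205,.1)]:
    q=f(u,v,z); print(n,q,q@d,q@e)
# segment cropping by colour in raw picture px from merged image
import cv2
im=cv2.imread("pics/m5.png")[:400,:450].astype(int); B,G,R=im[...,0],im[...,1],im[...,2]
m=(R>150)&(G<80)&(B<80); m[:, :225]=0
ys,xs=np.nonzero(m); print("red c",xs.mean(),ys.mean(),f(xs.mean(),ys.mean(),.107)@d, len(xs))
m=(R>170)&(G>180)&(B>170); m[:180]=0;m[210:]=0;m[:,:240]=0;m[:,282:]=0
ys,xs=np.nonzero(m); print("white c",xs.mean(),ys.mean(),f(xs.mean(),ys.mean(),.1)@d,len(xs))
E
```

```text
ptr [ 0.56363883 -0.02695714] 0.02104920602756814 0.5639010860578265
ptr [ 0.57233106 -0.02802136] 0.02072765206874266 0.5726524832445052
ptr [ 0.58046207 -0.02847831] 0.02096348620741489 0.580793066866544
line [ 0.57077432 -0.02864781] 0.019971138732509337 0.5711545995680731
line [ 0.58083252 -0.02903891] 0.02043639889810492 0.5812098295617075
line [ 0.59079925 -0.02942644] 0.020897428324814237 0.5911736245783343
red c 250.37254901960785 177.92156862745097 0.020899710628845068 51
white c 256.34615384615387 193.5 0.020148531480056676 52
```

The pointer is within 1 mm of the line. A short settling hold, then hand in.

```bash
python3 -m pendant '[{"rx":0,"ry":0,"rz":0,"tx":0,"ty":0,"tz":0,"claw":0.5},{"rx":0,"ry":0,"rz":0,"tx":0,"ty":0,"tz":0,"claw":0.5},{"rx":0,"ry":0,"rz":0,"tx":0,"ty":0,"tz":0,"claw":0.5},{"rx":0,"ry":0,"rz":0,"tx":0,"ty":0,"tz":0,"claw":0.5}]' && python3 -c "
from workcell import manip
print(manip.hand_in())"
```

```text
time_s: 10.67
eef_pos: [0.5432, -0.0256, 0.1296]
tool_rot: [0.13, 3.135, -0.003]
force: [0.1, -8.9, 6.0]
opening: 0.232
gripper_force: 97.7
the job is handed in; nothing more can be done
None
```

I handed the job in at 10.7 s with the pin standing free in the upright steel pot and the gate held open, its pointer measured within about 1 mm of the white line; no verdict came back.

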